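# Check the joint of a broken marble plinth with a gauge blade

## Robot

A 6-joint arm with a two-finger parallel gripper is mounted at the origin on the work surface. World frame = base frame: x ahead of the robot, y to its left, z up, the work surface at z = 0. Lengths are in m, angles in rad, forces in N, time in s.
With the tool pointing down it reaches from about 0.425 to 0.95 m from the base axis. Payload 14.7 kg.
Tool frame: the origin (TCP) lies between the finger pads; the fingertips stand tip_extent ahead of it and the grasp point (between the pads) lies 5 mm behind it (tip_extent is the distance from the TCP to the fingertips, in m); z points along the fingers, y is the line along which they close (so a half turn about z gives the same grasp; the last joint's range is limited). The gripper opens to 85 mm and grips with 20 to 120 N. Pads are 22 mm wide; open, the fingers measure 114 mm over their backs; the gripper's body (76 mm by 85 mm) begins 54 mm behind the grasp point. The pads swing forward as they close: fully open they stand 13 mm farther back than shut.
Start: joints at [1.15, 0.48, 1.596, -0, 1.065, -0.047], TCP at [0.237, 0.605, 0.245] pointing down, gripper open.
Joint ranges: [-2.75, 2.75], [-0.82, 2.05], [0.23, 2.67], [-1.56, 4.7], [0.09, 2.69], [-2.92, 2.92]. Speed limits (rad/s): [1.89, 1.89, 2.39, 3.01, 3.01, 3.01].

## Interface

Orientations are given as a rotation vector (axis times angle).
In Python, from cell import get_obs, get_image, get_calibration, sign_off, tip_extent gives the robot as it stands.
- The arm moves only by the tool play_rows, never from a script. Its argument "deltas" is one flat list of numbers, 5 for each row, row after row: the finger opening in m, from 0 to 0.0854, then the shift along the tool's x, y, z in m, then the turn about the tool's z in rad. In form: [hand, x, y, z, roll, hand, x, y, z, roll, ...]. A call has 1 to 8 rows; each row shifts and turns the commanded pose from where the row before left it, along the tool's axes as they then stand; what a row does not reach is not made up. A row lasts 1/8 s, in which the tool goes at most 62.5 mm and 10.7 degrees, less where a joint would pass 70% of its speed; a pose out of reach is approached as far as the arm can. A call with a gripper value outside its range is refused whole. The fingers move at their own pace and stop on an object; "grip_force" is the grip in N (left out, the last holds). Time passes only in rows, so rows that do not move let the fingers close. It gives the time, the measured TCP pose, the force, the opening and the grip force at its end, in the units of the state.
- get_obs(): the state, without advancing time (a new reading comes with each control period).
- get_image(name): name is "side" or "top"; returns the picture (480x640x3 uint8, blue, green, red); there is no depth.
- get_calibration(name): a dict with "fx", "fy", "cx", "cy" (pixels), "world_from_camera" (4x4, takes a point from camera to world coordinates). Camera axes: x right, y down, z forward; pixel columns grow to the right and rows downward; lengths in m; the calibration is good to about 2 mm. A picture is of the moment at which its call begins. get_calibration takes no time and is no camera call.
- sign_off(): hands the job in; it is judged then, once.
The state is a dict: "t": time; "q": joint angles; "qd": joint speeds; "effort": joint torques, N m; "position": TCP position; "orientation": TCP orientation; "force": force on the tool from outside, world axes, zero at the start; "wrist_torque": the same for the moment, N m; "grip_width": finger opening in m; "grip_force": force on a finger pad.
Only numpy, scipy, OpenCV 4.12 (cv2) and the standard library are available. Lean on these libraries where they do the work, as an engineer would, in place of code of your own. Each camera call takes 0.05 s, during which the arm holds its last target. There are 200 camera calls.

## Task

Slide the carriage fully home against its stop so that the two marble halves stand at their set joint gap. Then take the slim gauge from the rack and, holding it by its grip, insert its blade down into the gap, midway along the joint, until the gauge's cross bar rests flat on both stones; leave it standing there with the carriage still home. Leave the stout gauge in the rack and do not disturb the other things on the table.

Things in the scene. Friction and masses are not known exactly. Their poses are not given: they have to be found in the camera images.
- joint_gap (a point): Middle of the gap between the two marble halves with the carriage home, level with their flat tops, 94 mm above the table. x along the gap (stones 70 mm long in x), y along the slide towards the fixed half, z up. With the carriage home the gap is 10 mm wide (y -5 to +5 mm), open at the top and both ends, free for 60 mm down.
- jig: Fixed jig: grey bed plate 120 mm wide (x), from y -205 to +80 mm; on it the fixed marble half (y +5 to +65 mm, moulded block, top at z 94 mm) and the carriage with the other half. Origin on the table under point joint_gap, same axes.
- carriage (a joint): Position (m) of the aluminium carriage that bears the movable marble half: 0 = fully home against the stop (dark steel block under the fixed half), growing along -y of joint_gap, up to 0.075. It slides with about 3 N of friction and stays where left; the blade pushing sideways on the stone can move it.
- carriage_post (a point): Grip point on the upright round steel post (16 mm in diameter) on the carriage's outer end; moves with it. The post's foot on the carriage plate is 28 mm below this point, its top 22 mm above. With the carriage home it lies at y -107 mm of joint_gap. The stone's face is 42 mm from the post's axis towards +y, its top 32 mm above this point. Axes as joint_gap.
- slim_gauge: Thinner of two steel gauges, about 0.15 kg, hanging by its cross bar in a rack slot. Origin: centre of the cross bar's underside; z up, x along the blade's width. Blade 36 (x) x 6 mm (y), reaching 45 mm below the origin, last 3 mm a wedge edge. Cross bar 52 x 28 x 8 mm. Flat aluminium grip on top 24 (x) x 10 mm (y), z 8 to 52 mm. Same either way round.
- stout_gauge: The thicker gauge, in the other slot of the rack: same form, axes and origin, but blade 14 mm and grip 24 mm thick (y). It does not fit the gap; it stays in the rack.
- rack: Fixed wooden block 170 (x) x 60 (y) x 62 mm high, origin under its centre, with two upright slots 44 (x) x 18 mm (y), 52 mm deep, centred at x = -45 and +45 mm; the cross bars of the gauges rest on its top.
- amber_bottle: Bystander: closed amber bottle, 56 mm in diameter, 120 mm high, origin under its centre.
- white_bottle: Bystander: closed white bottle, 44 mm in diameter, 100 mm high, origin under its centre.
- swab_pot: Bystander: open white ceramic pot, 66 mm in diameter, 50 mm high, origin under its centre.
- spatula: Bystander: spatula about 190 mm long lying along its x.
- brush: Bystander: brush about 180 mm long lying along its x.
- marble_chip: Bystander: loose chip of marble, 50 x 40 mm, about 35 mm high, origin under its centre.
Not all that is in view belongs to the job. What is shaped like the slim_gauge but green or pink is not meant.

How it is judged:
By the outcome, as a careful person would: the job done as asked, in the order asked, and still so for the second after the job is handed in, with the robot touching nothing.
It also fails if it takes over 61 s, if anything falls off the work surface, if the arm or the gripper's body presses on something with over 40 N, if the wrist force passes 120 N, or if a joint passes its speed limit or range.

## Working session

There is one attempt and no reset: what is moved stays moved. The work goes in short steps, Python scripts to look and compute and a tool call to move; the robot and the scene stay as the last step left them, time stands still between calls to the robot, and variables do not carry over. Pictures are saved under pics/ and viewed, at most 10 in all, crops included, and the job is handed in when it is done.

Besides the shell and the picture viewer there is one more tool, called after "Call:" as a command line: name --argument value ..., lists and objects as JSON in quotes. play_rows: Moves the arm, as the interface text tells. Its arguments: {"type":"object","properties":{"deltas":{"type":"array"},"grip_force":{"type":"number"}},"required":["deltas"]}

```bash
mkdir -p pics
python3 - <<'E'
from cell import *
import cv2, numpy as np
for n in("side","top"):
    cv2.imwrite(f"pics/{n}0.png",get_image(n)); c=get_calibration(n); print(n,c["fx"],c["fy"],c["cx"],c["cy"]); print(np.round(c["world_from_camera"],4))
o=get_obs();print(o); print(tip_extent if not callable(tip_extent) else tip_extent())
E
```

```text
side 534.7114266518619 534.7114266518619 326.79617287846673 244.8524445376568
[[ 0.96   -0.1612  0.2289  0.2621]
 [-0.2797 -0.5115  0.8125 -0.9103]
 [-0.0139 -0.844  -0.5362  0.7348]
 [ 0.      0.      0.      1.    ]]
top 459.6734696388599 459.6734696388599 319.5527492115994 240.22350741360174
[[ 0.0041 -0.9949  0.1004  0.4186]
 [-0.9999 -0.0056 -0.014   0.0252]
 [ 0.0145 -0.1004 -0.9948  1.1002]
 [ 0.      0.      0.      1.    ]]
{'t': 0.1, 'q': array([ 1.15038862e+00,  4.80805601e-01,  1.59682079e+00, -6.13194005e-06,
        1.06509736e+00, -4.66733937e-02]), 'qd': array([ 8.66268573e-04, -2.01095089e-05, -3.30557037e-03,  9.40280840e-04,
       -8.63146674e-04, -1.03712627e-03]), 'effort': array([ 1.06645770e-03, -9.52257228e+01, -4.31041718e+01, -2.45569245e-04,
        5.22032613e-03,  1.13838726e-05]), 'position': array([0.2371901 , 0.60478932, 0.24470919]), 'orientation': array([-5.83597475e-01, -3.08664924e+00,  1.73029642e-03]), 'force': array([ 0.38249906, -0.117786  , -0.52894803]), 'wrist_torque': array([ 0.00650505,  0.04426267, -0.02113812]), 'grip_force': 0.0, 'grip_width': 0.08561899725310121}
0.014
```

View pics/side0.png

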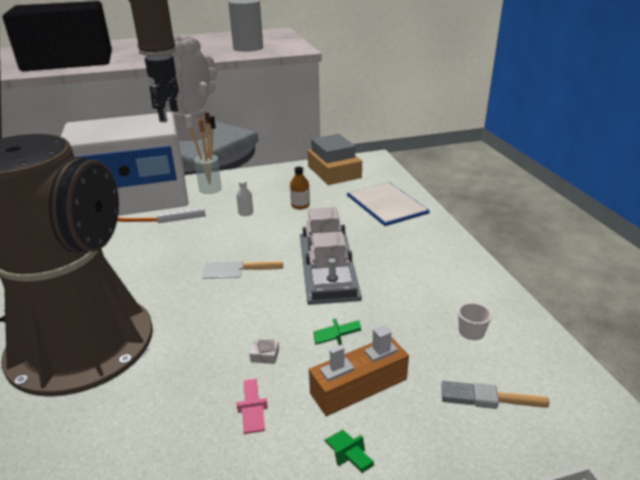

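View pics/top0.png

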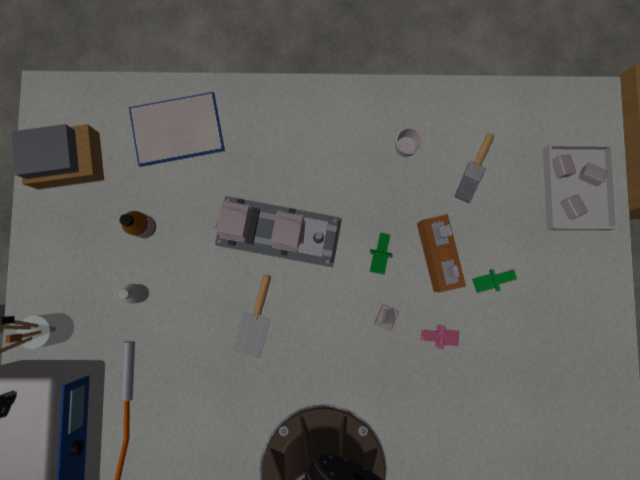

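The side view shows the rack (310–408, 340–408), with a small grip at (336,358) and a larger one at (381,343), and the jig with its post at (332,268). The top view shows the jig from (217,200) to (340,265), the post at (319,238), the fixed half at (234,222), and gauges at (442,234) and (451,271). I'll zoom in on both.

Run:
```python
import cv2, numpy as np
s=cv2.imread("pics/side0.png");t=cv2.imread("pics/top0.png")
def z(im,x,y,w,h,W=400,H=300): return cv2.resize(im[y:y+h,x:x+w],(W,H),interpolation=cv2.INTER_CUBIC)
a=np.vstack([np.hstack([z(s,290,310,133,100),z(s,270,195,133,105)]),np.hstack([z(t,400,203,100,100,400,300),z(t,210,185,140,105)])])
cv2.imwrite("pics/zoom.png",a)
```

```text
(no output)
```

View pics/zoom.png

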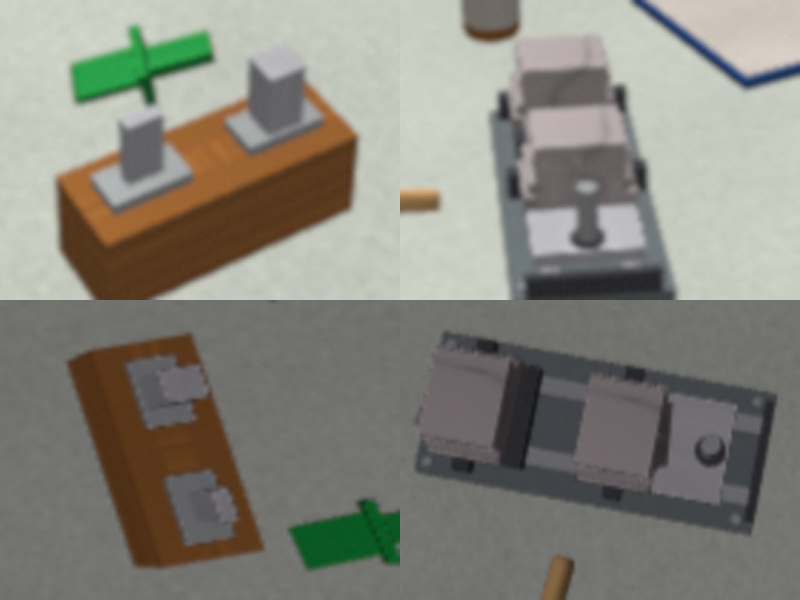

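Zoomed: the slim gauge is the near one, with its grip top at about (337,348) in the side view and (455.5,271) in the top view. The post top is at about (332,260) in the side view and (318.5,236.5) in the top view. I'll triangulate these and check the sizes.

```bash
cat > h.py <<'E'
import numpy as np, cv2
from cell import *
def ray(n,p):
    c=get_calibration(n);T=np.array(c["world_from_camera"])
    return T[:3,3],T[:3,:3]@np.array([(p[0]-c["cx"])/c["fx"],(p[1]-c["cy"])/c["fy"],1.])
def plane(n,p,z):
    o,d=ray(n,p); return o+d*(z-o[2])/d[2]
def tri(ps,pt):
    o1,d1=ray("side",ps);o2,d2=ray("top",pt)
    s=np.linalg.lstsq(np.c_[d1,-d2],o2-o1,rcond=None)[0]
    a,b=o1+s[0]*d1,o2+s[1]*d2; return (a+b)/2,np.linalg.norm(a-b)
E
python3 - <<'E'
from h import *
np.set_printoptions(precision=4,suppress=True)
print("post top",tri((332.2,260.4),(318.5,236.5)))
print("slim grip top",tri((336.9,348.3),(455.5,271.3)))
def quad(l,c,z):
    P=np.array([plane("top",p,z) for p in c]);print(l,P[:,:2].tolist().__repr__() if 0 else P[:,:2].round(4).tolist(),"len",np.linalg.norm(np.roll(P,-1,0)-P,axis=1),"ctr",P.mean(0))
    for i in range(4):
        d=P[(i+1)%4]-P[i];print("  ang",np.degrees(np.arctan2(d[1],d[0])).round(1),end="")
    print()
zc=lambda u,v:(210+(u-400)/2.857,185+(v-300)/2.857)
rz=lambda u,v:(400+u/4,203+(v-300)/3)
quad("bed",[zc(443,332),zc(776,393),zc(750,533),zc(415,470)],0.012)
quad("rack",[rz(190,335),rz(262,548),rz(160,563),rz(97,350)],0.062)
# colour masks: rack hue in top view, slim grip bright pixels
t=cv2.imread("pics/top0.png");hsv=cv2.cvtColor(t,cv2.COLOR_BGR2HSV)
m=cv2.inRange(hsv,(5,120,60),(20,255,255));m[:, :400]=0;m[:205]=0;m[300:]=0;m[:,480:]=0
c=max(cv2.findContours(m,0,2)[0],key=cv2.contourArea);print("rackrect",cv2.minAreaRect(c))
s=cv2.imread("pics/side0.png")
print("top grip grey\n",cv2.cvtColor(t,6)[258:286,440:464])
E
```

```text
post top (array([0.5316, 0.0128, 0.0835]), np.float64(0.004218123233194918))
slim grip top (array([ 0.4531, -0.2816,  0.1138]), np.float64(0.0010973047601416167))
bed [[0.6332, 0.2367], [0.5833, -0.0427], [0.466, -0.021], [0.5169, 0.257]] len [0.2838 0.1193 0.2827 0.1181] ctr [0.5498 0.1075 0.012 ]
  ang -100.1  ang 169.5  ang 79.6  ang -9.9
rack [[0.5839, -0.2825], [0.4221, -0.3194], [0.4106, -0.2614], [0.572, -0.2288]] len [0.166  0.0592 0.1646 0.055 ] ctr [ 0.4972 -0.273   0.062 ]
  ang -167.1  ang 101.2  ang 11.4  ang -77.5
rackrect ((440.7059326171875, 253.32354736328125), (73.7308349609375, 31.77216339111328), 75.96376037597656)
top grip grey
 [[ 61  64  69  69  68  68  68  67  67  65  63  64  63  62  62  62  63  62
   69 104 115 115 114 113]
 [ 62  63  67  67  67  67  66  67  63  66  69  79  77  64  63  63  63  62
   66  92 113 116 115 113]
 [ 62  62  65  66  63  68  74  77  74  77  84  97  94  70  63  63  62  61
   65  85 113 116 116 114]
 [ 61  68  79  78  72  80  91  94  96  94  95  96  95  87  67  63  62  63
   63  73 111 115 117 116]
 [ 62  78  97  97  95  96  97  97  97 
[... 1686 characters left out ...]
64  63  64  69  84  96  98  98  97  98  98  96  97  96  96  96  94
   69  64  63  64  63  67]
 [ 64  64  65  64  66  76 100  98  98  97  98  99  97  97  97  96  97  94
   76  65  64  64  63  65]
 [ 64  63  62  64  64  75 102  99  98  97  98  99  98  97  96  96  95  91
   79  66  64  63  62  65]
 [ 64  64  63  64  64  71  92  98  97  97  97  98  96  90  91  91  89  76
   64  64  64  64  64  64]
 [ 64  64  65  64  65  70  88  99  93  90  90  91  85  71  71  72  69  66
   62  63  64  64  64  62]
 [ 64  65  64  65  65  68  85  94  79  71  64  69  67  64  66  70  66  65
   63  64  63  64  64  64]
 [ 63  64  64  64  64  65  68  69  67  65  65  65  64  62  64  69  67  64
   63  64  64  63  66  66]]
```

Measurements agree with the given sizes. The bed is 283×119 mm with jig y at about 79.8°, and the joint is at about (0.561,0.169). The post is at (0.532,0.013), so the carriage is about 52 mm out. The slim gauge is at about (0.453,-0.2825), its grip top at z 0.114, and the rack yaw is about 13°. Moving to the post.

Call:
play_rows --deltas '[0.036, 0, 0, 0, -0.098, 0.036, 0, 0, 0, -0.0975, 0.036, -0.036, -0.048, 0, 0, 0.036, -0.036, -0.048, 0, 0, 0.036, -0.036, -0.048, 0, 0, 0.036, -0.036, -0.048, 0, 0, 0.036, -0.036, -0.048, 0, 0, 0.036, -0.036, -0.048, 0, 0]' --grip_force 40

```text
t: 1.1
position: [0.3993, 0.2816, 0.2452]
orientation: [0.279, 3.129, -0.0]
force: [0.9, 0.4, 0.8]
grip_width: 0.0361
grip_force: 0.0
```

```bash
cat >> h.py <<'E'
from scipy.spatial.transform import Rotation as Ro
def go(p,yaw=None):
    o=get_obs();R=Ro.from_rotvec(o["orientation"]).as_matrix()
    a=np.degrees(np.arctan2(R[1,1],R[0,1]))
    print("pos",o["position"].round(4),"tooly ang",a.round(2),"q6",o["q"][5].round(2),"w",o["grip_width"].round(4),"F",o["force"].round(1),"t",o["t"])
    if yaw is not None:
        w=(yaw-a+90)%180-90; print("roll",np.radians(-w).round(4)); R=Ro.from_euler("z",w,degrees=True).as_matrix()@R
    print("delta tool (after roll)",(R.T@(np.array(p)-o["position"])).round(4))
E
python3 -c "
from h import *
print(plane('top',(318.5,236.5),0.084),plane('side',(332.2,260.4),0.084),plane('top',(455.9,271.5),0.114))
go((0.5316,0.0128,0.2),79.8)"
```

```text
[0.52947993 0.01326861 0.084     ] [0.53355793 0.01205023 0.084     ] [ 0.45216318 -0.28227344  0.114     ]Traceback (most recent call last):
  File "<string>", line 4, in <module>
    go((0.5316,0.0128,0.2),79.8)
    ~~^^^^^^^^^^^^^^^^^^^^^^^^^^
  File "h.py", line 16, in go
    print("pos",o["position"].round(4),"tooly ang",a.round(2),"q6",o["q"][5].round(2),"w",o["grip_width"].round(4),"F",o["force"].round(1),"t",o["t"])
                                                                                          ^^^^^^^^^^^^^^^^^^^^^
AttributeError: 'float' object has no attribute 'round'
```

```bash
sed -i 's/o\["grip_width"\].round(4)/round(o["grip_width"],4)/' h.py
python3 -c "
from h import *
go((0.5316,0.0128,0.2),79.8)"
```

```text
pos [0.3993 0.2816 0.2452] tooly ang 79.8 q6 -0.84 w 0.0361 F [0.9 0.4 0.8] t 1.1
roll 0.0
delta tool (after roll) [-0.1778 -0.2411  0.0453]
```

Call:
play_rows --deltas '[0.036, -0.036, -0.048, 0, 0, 0.036, -0.036, -0.048, 0, 0, 0.036, -0.036, -0.048, 0, 0, 0.036, -0.036, -0.048, 0, 0, 0.036, -0.034, -0.049, 0.04, 0, 0.036, 0, 0, 0.04, 0, 0.036, 0, 0, 0, 0]'

```text
t: 1.98
position: [0.526, 0.0211, 0.1682]
orientation: [-0.281, -3.123, 0.001]
force: [-0.1, -0.5, -0.9]
grip_width: 0.036
grip_force: 0.0
```

```bash
python3 -c "
from h import *
go((0.5316,0.0128,0.06),79.8)
s=get_image('side')[180:320,250:410];t=get_image('top')[160:300,220:380]
cv2.imwrite('pics/p1.png',np.hstack([cv2.resize(i,(400,350),interpolation=2) for i in(s,t)]))"
```

```text
pos [0.526  0.0211 0.1682] tooly ang 79.71 q6 -1.41 w 0.036 F [-0.1 -0.5 -0.9] t 1.975
roll -0.0016
delta tool (after roll) [-0.0076 -0.0071  0.1081]
```

View pics/p1.png

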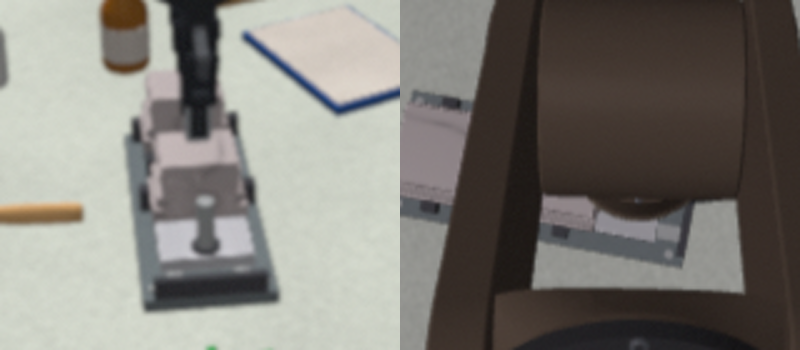

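The side view shows the gripper above and just behind the post at (205,200), in line with it. Correct and lower gently.

Call:
play_rows --deltas '[0.036, -0.0076, -0.0071, 0, 0, 0.036, 0, 0, 0.03, 0, 0.036, 0, 0, 0.03, 0, 0.036, 0, 0, 0.02, 0, 0.036, 0, 0, 0.015, 0, 0.036, 0, 0, 0.013, 0, 0.036, 0, 0, 0, 0]'

```text
t: 2.95
position: [0.5353, 0.0135, 0.0636]
orientation: [0.279, 3.127, 0.001]
force: [-3.3, 0.1, 19.0]
grip_width: 0.0359
grip_force: 8.3
```

Call:
play_rows --deltas '[0.0, 0, 0, 0, 0, 0.0, 0, 0, 0, 0, 0.0, 0, 0, 0, 0, 0.0, 0, 0, 0, 0, 0.0, 0, 0, 0, 0]' --grip_force 30

```text
t: 3.58
position: [0.5351, 0.0133, 0.0632]
orientation: [0.279, 3.127, 0.0]
force: [-0.4, 1.5, 8.9]
grip_width: 0.0149
grip_force: 29.1
```

```bash
python3 -c "
from h import *
go(np.array([0.5609,0.169,0.062])-0.107*np.array([0.177,0.984,0]),79.8)"
```

```text
pos [0.5351 0.0133 0.0632] tooly ang 79.79 q6 -1.42 w 0.0149 F [-0.4  1.5  8.9] t 3.575
roll -0.0001
delta tool (after roll) [0.0022 0.0508 0.0012]
```

```bash
python3 -c "
from h import *
s=get_image('side')[190:300,260:390]
cv2.imwrite('pics/p2.png',cv2.resize(s,(780,600),interpolation=2));print(get_obs()['force'],get_obs()['wrist_torque'])"
```

```text
[-0.57741995  0.53742892  8.25012433] [0.07232362 0.11116746 0.06148641]
```

View pics/p2.png

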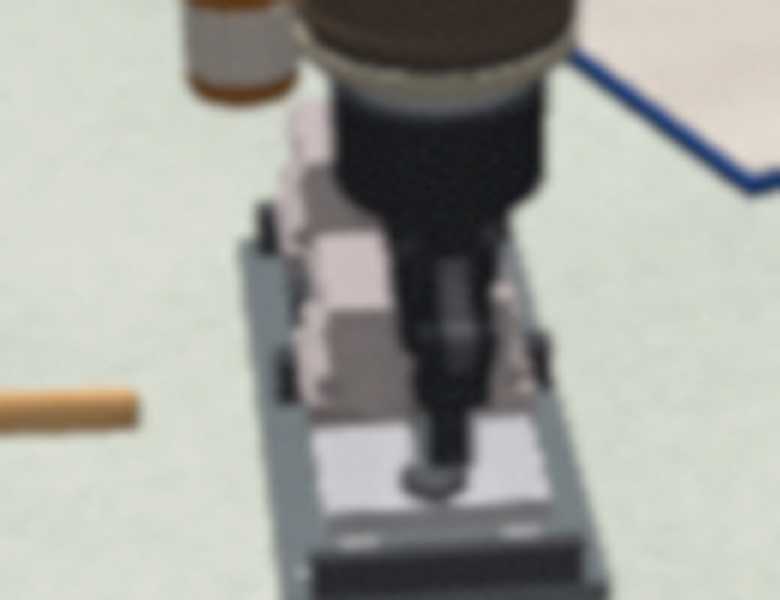

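The fingers hold the post but sit about 5 mm too far towards +x (gripper at 452, post at 437 in the crop), and the tool reads about 8 N upward. I'll release, recentre, raise a little and re-grip.

Call:
play_rows --deltas '[0.036, 0, 0, 0, 0, 0.036, 0, 0, 0, 0, 0.036, 0, 0, -0.004, 0, 0.036, 0.005, 0, 0, 0, 0.036, 0, 0, 0, 0]'

```text
t: 4.25
position: [0.5287, 0.0143, 0.0665]
orientation: [-0.279, -3.129, 0.0]
force: [0.8, 0.2, 0.2]
grip_width: 0.036
grip_force: 0.0
```

Call:
play_rows --deltas '[0.0, 0, 0, 0, 0, 0.0, 0, 0, 0, 0, 0.0, 0, 0, 0, 0, 0.0, 0, 0, 0, 0]'

```text
t: 4.75
position: [0.5294, 0.0143, 0.0665]
orientation: [-0.28, -3.129, -0.0]
force: [-1.6, 1.6, 4.6]
grip_width: 0.0147
grip_force: 29.2
```

```bash
python3 -c "
from h import *
go(np.array([0.5609,0.169,0.062])-0.107*np.array([0.177,0.984,0]),79.8);print(get_obs()['force'],get_obs()['wrist_torque'],get_obs()['grip_force'])"
```

```text
pos [0.5294 0.0143 0.0665] tooly ang 79.79 q6 -1.42 w 0.0147 F [-1.6  1.6  4.6] t 4.75
roll -0.0003
delta tool (after roll) [-0.0036  0.0509  0.0045]
[-1.63067649  1.62884095  4.56971969] [ 0.23380988  0.25615771 -0.00940665] 29.179257452487946
```

Call:
play_rows --deltas '[0, 0, 0.008, 0, 0, 0, 0, 0.01, 0, 0, 0, 0, 0.01, 0, 0, 0, 0, 0.01, 0, 0, 0, 0, 0.006, 0, 0, 0, 0, 0.002, 0, 0, 0, 0, 0, 0, 0]'

```text
t: 5.62
position: [0.5377, 0.0597, 0.0665]
orientation: [0.28, 3.129, 0.0]
force: [0.1, 3.0, 4.9]
grip_width: 0.0153
grip_force: 29.5
```

Call:
play_rows --deltas '[0, 0, 0.002, 0, 0, 0, 0, 0.001, 0, 0, 0, 0, 0.001, 0, 0, 0, 0, 0, 0, 0]'

```text
t: 6.12
position: [0.5383, 0.0632, 0.0666]
orientation: [0.28, 3.129, -0.0]
force: [-0.7, -0.9, 6.4]
grip_width: 0.0151
grip_force: 29.5
```

Call:
play_rows --deltas '[0, 0, 0.001, 0, 0, 0, 0, 0.001, 0, 0, 0, 0, 0.001, 0, 0, 0, 0, 0, 0, 0]'

```text
t: 6.62
position: [0.5386, 0.0651, 0.0665]
orientation: [-0.279, -3.129, 0.002]
force: [-1.4, -16.2, 7.3]
grip_width: 0.015
grip_force: 30.1
```

Call:
play_rows --deltas '[0, 0, 0.001, 0, 0, 0, 0, 0.001, 0, 0, 0, 0, 0, 0, 0]'

```text
t: 7.0
position: [0.5386, 0.0654, 0.0665]
orientation: [-0.279, -3.128, 0.005]
force: [-2.2, -38.3, 11.0]
grip_width: 0.0153
grip_force: 31.6
```

The carriage is home: 38 N of push with almost no movement. Ease off to near zero force to read the post's true home position.

Call:
play_rows --deltas '[0, 0, -0.001, 0, 0, 0, 0, -0.001, 0, 0, 0, 0, -0.001, 0, 0, 0, 0, 0, 0, 0]'

```text
t: 7.5
position: [0.5386, 0.065, 0.0666]
orientation: [0.28, 3.129, -0.0]
force: [-0.7, -4.5, 4.8]
grip_width: 0.0155
grip_force: 30.4
```

```bash
python3 -c "
from h import *
for i in range(3): go((0.5386,0.065,0.2),79.8); get_image('side')"
```

```text
pos [0.5386 0.065  0.0666] tooly ang 79.77 q6 -1.33 w 0.0155 F [-0.7 -4.5  4.8] t 7.5
roll -0.0005
delta tool (after roll) [ 0.     -0.     -0.1334]
pos [0.5386 0.065  0.0666] tooly ang 79.77 q6 -1.33 w 0.0152 F [-0.2 -3.6  5.2] t 7.55
roll -0.0005
delta tool (after roll) [ 0.     -0.     -0.1334]
pos [0.5386 0.065  0.0665] tooly ang 79.78 q6 -1.33 w 0.0146 F [-0.4 -4.9  6. ] t 7.6
roll -0.0004
delta tool (after roll) [ 0.     -0.     -0.1335]
```

Call:
play_rows --deltas '[0.036, 0, 0, 0, 0, 0.036, 0, 0, 0, 0, 0.036, 0, 0, -0.02, 0, 0.036, 0, 0, -0.03, 0, 0.036, 0, 0, -0.04, 0, 0.036, 0, 0, -0.04, 0, 0.036, 0, 0, 0, -0.17, 0.036, 0, 0, 0, -0.17]'

```text
t: 8.65
position: [0.5388, 0.0655, 0.1971]
orientation: [-0.262, 3.129, 0.0]
force: [0.6, 0.8, 0.4]
grip_width: 0.0358
grip_force: 0.0
```

```bash
python3 -c "
from h import *
go((0.453,-0.2824,0.2),103)"
```

```text
pos [0.5388 0.0655 0.1971] tooly ang 99.58 q6 -1.67 w 0.0358 F [0.6 0.8 0.4] t 8.65
roll -0.0596
delta tool (after roll) [ 0.1618 -0.3197 -0.0031]
```

Call:
play_rows --deltas '[0.05, 0, 0, 0, -0.06, 0.05, 0.023, -0.0457, 0, 0, 0.05, 0.023, -0.0457, 0, 0, 0.05, 0.023, -0.0457, 0, 0, 0.05, 0.023, -0.0457, 0, 0, 0.05, 0.023, -0.0457, 0, 0, 0.05, 0.023, -0.0457, 0, 0, 0.05, 0.0238, -0.0455, 0, 0]'

```text
t: 9.65
position: [0.4504, -0.2836, 0.1965]
orientation: [-0.348, 3.122, -0.0]
force: [0.3, -0.3, -0.1]
grip_width: 0.0502
grip_force: 0.0
```

Call:
play_rows --deltas '[0.05, 0, 0, 0, 0, 0.05, 0, 0, 0, 0]'

```text
t: 9.9
position: [0.4508, -0.2819, 0.1963]
orientation: [0.346, -3.122, -0.001]
force: [-0.1, -0.7, -0.4]
grip_width: 0.0499
grip_force: 0.0
```

```bash
python3 -c "
from h import *
go((0.453,-0.2824,0.092),103.2)
s=get_image('side')[320:420,280:413];t=get_image('top');cv2.imwrite('pics/top1.png',t)
cv2.imwrite('pics/p3.png',np.hstack([cv2.resize(s,(400,400),interpolation=2),cv2.resize(t[185:285,210:310],(400,400),interpolation=2)]))"
```

```text
pos [ 0.4508 -0.2819  0.1963] tooly ang 102.65 q6 -2.41 w 0.0499 F [-0.1 -0.7 -0.4] t 9.9
roll -0.0095
delta tool (after roll) [-0.0021 -0.001   0.1043]
```

View pics/p3.png

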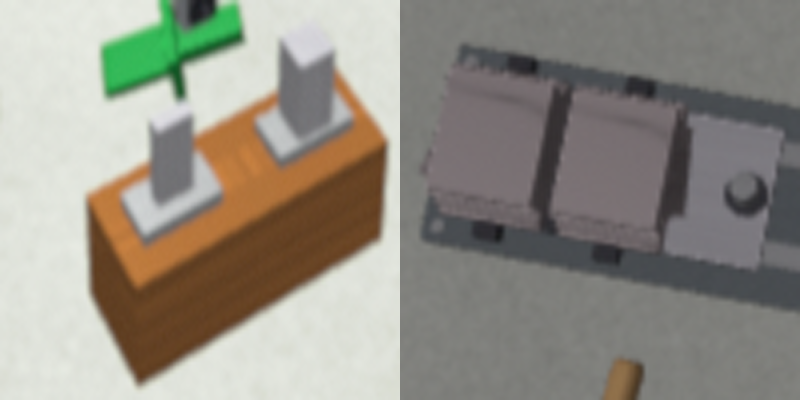

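Left: the gripper is above the rack and the slim gauge stands at (172,150) in the crop. Right: the halves are closed up with a narrow gap at about (555,150), and the post top is at (747,188). Compute the joint's x from these.

```bash
python3 -c "
from h import *
a=np.radians(79.8);Y=np.array([np.cos(a),np.sin(a)]);X=np.array([Y[1],-Y[0]])
G=np.array([.5388,.065])+.107*Y   # y from grip
print('gap guess',G)
zp=lambda u,v:(210+(u-400)/4,185+v/4)
for n,u,v,z in [('post',747,188,.084),('fixbrk',504.5,147.5,.03),('movbrk',623.5,169.5,.03),('fixTR',557,82,.094),('movTL',572,90,.094),('fixBR',541,225,.08),('movBL',553,232,.08)]:
    d=plane('top',zp(u,v),z)[:2]-G; print(n,'jig xy',(d@X*1e3).round(1),(d@Y*1e3).round(1))
d=np.array([.5609,.169])-G;print('bed',d@X*1e3,d@Y*1e3)
"
```

```text
gap guess [0.55774807 0.17030893]
post jig xy 1.1 -110.2
fixbrk jig xy 4.5 36.9
movbrk jig xy 4.5 -34.0
fixTR jig xy 38.7 3.5
movTL jig xy 35.9 -5.5
fixBR jig xy -39.8 -1.2
movBL jig xy -42.4 -8.5
bed 3.3339099428836017 -0.7300840101360087
```

Call:
play_rows --deltas '[0.05, -0.0021, -0.001, 0.04, -0.01, 0.05, 0, 0, 0.03, 0, 0.05, 0, 0, 0.02, 0, 0.05, 0, 0, 0.014, 0, 0.05, 0, 0, 0, 0]'

```text
t: 10.62
position: [0.4532, -0.2818, 0.0919]
orientation: [0.365, -3.119, -0.001]
force: [1.1, 0.7, 0.1]
grip_width: 0.0502
grip_force: 0.0
```

Call:
play_rows --deltas '[0, 0, 0, 0, 0, 0, 0, 0, 0, 0, 0, 0, 0, 0, 0, 0, 0, 0, 0, 0, 0, 0, 0, 0, 0]' --grip_force 60

```text
t: 11.25
position: [0.4537, -0.2829, 0.0933]
orientation: [-0.363, 3.12, -0.001]
force: [-0.6, 1.7, 8.4]
grip_width: 0.0092
grip_force: 58.8
```

Call:
play_rows --deltas '[0, 0, 0, -0.01, 0, 0, 0, 0, -0.015, 0, 0, 0, 0, -0.02, 0, 0, 0, 0, -0.03, 0, 0, 0, 0, -0.04, 0, 0, 0, 0, -0.03, 0, 0, 0, 0, 0, 0]'

```text
t: 12.12
position: [0.4544, -0.2833, 0.2407]
orientation: [-0.363, 3.117, -0.005]
force: [-0.2, 0.3, -0.8]
grip_width: 0.0093
grip_force: 58.7
```

```bash
python3 -c "
from h import *
go((0.5607,0.1698,0.23),79.8)
s=get_image('side');cv2.imwrite('pics/s4.png',s)
cv2.imwrite('pics/p4.png',cv2.resize(s[240:420,250:450],(600,540),interpolation=2))"
```

```text
pos [ 0.4544 -0.2833  0.2407] tooly ang 103.27 q6 -2.42 w 0.0093 F [-0.2  0.3 -0.8] t 12.125
roll 0.4097
delta tool (after roll) [-0.0244  0.4648  0.009 ]
```

View pics/p4.png

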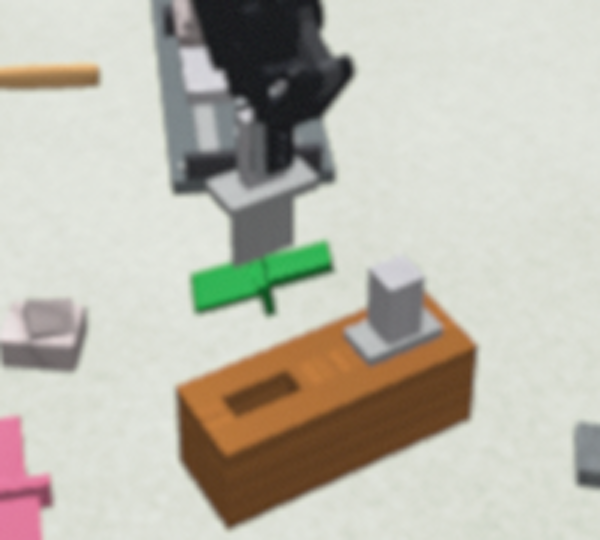

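The slim gauge is held and its slot is empty, with the stout gauge still in place. The fingers look offset along the grip's width, so I'll measure the bar centre (about (262,180) in the crop) against the TCP.

```bash
python3 -c "
from h import *
o=get_obs();R=Ro.from_rotvec(o['orientation']).as_matrix()
for n,u,v,z in [('L',208,183,.2174),('F',222,204,.2174),('R',318,175,.2174),('ctr',262,180,.2174),('gripbotL',238,180,.2174),('bladeL',232,258,.165),('bladeR',293,240,.165)]:
    P=plane('side',(250+u/3,240+v/3),z); print(n,P.round(4),'tool',(R.T@(P-o['position'])).round(4))
"
```

```text
L [ 0.4266 -0.2784  0.2174] tool [0.0253 0.0106 0.0216]
F [ 0.4288 -0.297   0.2174] tool [ 0.0274 -0.008   0.0216]
R [ 0.483  -0.289   0.2174] tool [-0.0271 -0.0126  0.0217]
ctr [ 0.454  -0.2843  0.2174] tool [ 0.0001 -0.0015  0.0217]
gripbotL [ 0.4421 -0.2806  0.2174] tool [0.0108 0.0048 0.0216]
bladeL [ 0.4383 -0.2801  0.165 ] tool [0.0144 0.0063 0.074 ]
bladeR [ 0.474  -0.2758  0.165 ] tool [-0.0213  0.0024  0.0741]
```

Call:
play_rows --deltas '[0, 0, 0, 0, 0.14, 0, 0, 0, 0, 0.14, 0, 0, 0, 0, 0.13, 0, -0.004, 0.05, 0, 0, 0, -0.004, 0.055, 0, 0, 0, -0.004, 0.055, 0, 0, 0, -0.004, 0.055, 0, 0, 0, -0.004, 0.055, 0, 0]'

```text
t: 13.18
position: [0.5204, -0.0186, 0.2368]
orientation: [-0.28, -3.128, 0.0]
force: [0.5, -1.2, -1.4]
grip_width: 0.0093
grip_force: 58.8
```

Call:
play_rows --deltas '[0, -0.004, 0.055, 0, 0, 0, 0, 0.055, 0, 0, 0, 0, 0.045, 0, 0, 0, 0, 0.025, 0, 0, 0, 0, 0.01, 0, 0, 0, 0, 0, 0, 0, 0, 0, 0, 0, 0]'

```text
t: 14.05
position: [0.5582, 0.1648, 0.2373]
orientation: [-0.281, -3.128, 0.001]
force: [1.0, 0.4, -0.9]
grip_width: 0.0088
grip_force: 58.9
```

```bash
python3 -c "
from h import *
go((0.5607,0.1698,0.18),79.8)"
```

```text
pos [0.5582 0.1648 0.2373] tooly ang 79.74 q6 -1.16 w 0.0088 F [ 1.   0.4 -0.9] t 14.05
roll -0.001
delta tool (after roll) [-0.0016  0.0053  0.0573]
```

Call:
play_rows --deltas '[0, -0.0016, 0.0053, 0.02, 0, 0, 0, 0, 0.03, 0, 0, 0, 0, 0, 0, 0, 0, 0, 0, 0]'

```text
t: 14.55
position: [0.5614, 0.1703, 0.1884]
orientation: [0.281, 3.128, 0.0]
force: [0.6, -0.1, -1.6]
grip_width: 0.0091
grip_force: 58.8
```

```bash
python3 -c "
from h import *
go((0.5607,0.1698,0.125),79.8)
s=get_image('side');cv2.imwrite('pics/s5.png',s)
cv2.imwrite('pics/p5.png',cv2.resize(s[150:260,265:395],(780,600),interpolation=2))"
```

```text
pos [0.5614 0.1703 0.1884] tooly ang 79.74 q6 -1.15 w 0.0091 F [ 0.6 -0.1 -1.6] t 14.55
roll -0.001
delta tool (after roll) [ 0.0007 -0.0006  0.0634]
```

View pics/p5.png

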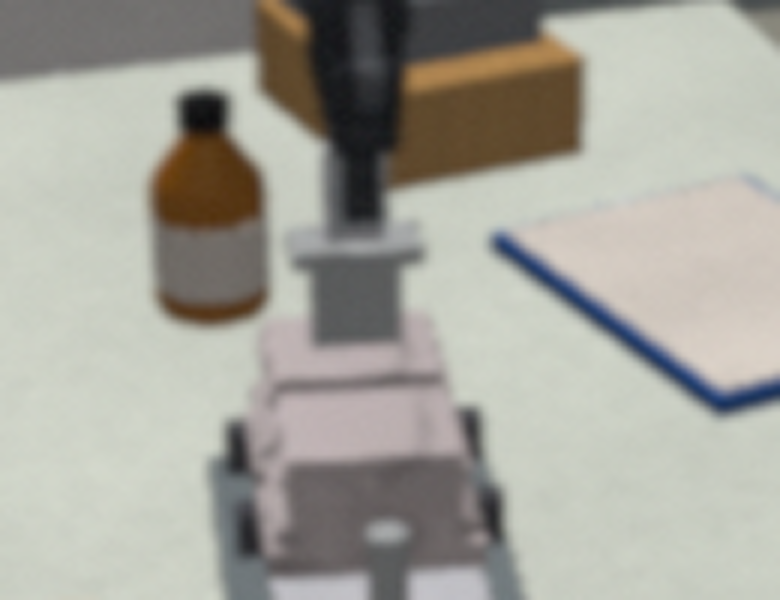

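The gauge hangs upright above the joint with its bar at x 287–424, blade bottom at (314–400, 342) and the gap line at about y 380, x 270–445. Check the projected target against the gap's image.

```bash
python3 -c "
from h import *
c=get_calibration('side');T=np.linalg.inv(np.array(c['world_from_camera']))
def pr(P):
    q=T[:3,:3]@np.array(P)+T[:3,3]; return ((c['fx']*q[0]/q[2]+c['cx']-265)*6,(c['fy']*q[1]/q[2]+c['cy']-150)*600/110)
a=np.radians(79.8);Y=np.array([np.cos(a),np.sin(a),0]);X=np.array([Y[1],-Y[0],0])
G=np.array([.5607,.1698,.094])
for n,P in [('gap',G),('gap-35',G-.035*X),('gap+35',G+.035*X),('fix edge -35',G-.035*X+.005*Y),('fix edge +35',G+.035*X+.005*Y),('mov outer -35',G-.065*Y-.035*X),('mov outer +35',G-.065*Y+.035*X),('blade bot',(.5614,.1703,.1884-.0765)),('posttop',G-.107*Y-[0,0,.010])]: print(n,np.round(pr(P)))
g=cv2.cvtColor(cv2.imread('pics/s5.png'),6)
for r in (215,219,223): print(r,g[r,305:345])
print('col',g[205:240,315],g[205:240,330])
"
```

```text
gap [355. 382.]
gap-35 [268. 387.]
gap+35 [441. 377.]
fix edge -35 [267. 382.]
fix edge +35 [440. 372.]
mov outer -35 [281. 463.]
mov outer +35 [462. 452.]
blade bot [355. 346.]
posttop [384. 531.]
215 [202 199 189 174 166 173 182 183 182 182 181 182 178 178 177 178 177 176
 179 178 180 179 179 177 176 173 166 161 165 170 176 177 176 182 195 203
 205 206 205 207]
219 [202 198 192 178 165 162 160 155 149 148 148 149 148 145 144 144 143 141
 138 132 129 125 122 116 111 109 106 110 115 117 117 119 122 139 168 193
 203 205 206 209]
223 [199 185 172 166 151 141 158 174 178 179 178 178 178 179 178 179 179 179
 179 179 179 179 179 180 180 178 179 178 174 170 169 172 175 177 176 183
 189 193 193 195]
col [194 195 190 183 177 175 175 176 179 181 181 182 182 173 148 120 129 159
 178 185 183 182 182 183 183 183 183 182 175 150 117 101  99 102 101] [100  99  99  96  96  98 102 123 153 170 173 170 159 132 109 121 154 175
 178 179 180 179 180 179 179 179 178 171 144 113  94  88  89  92  94]
```

The projection matches the image within about 1 px. Descend.

Call:
play_rows --deltas '[0, 0.0005, -0.0005, 0.012, 0, 0, 0, 0, 0.004, 0, 0, 0, 0, 0.004, 0, 0, 0, 0, 0.004, 0, 0, 0, 0, 0, 0]'

```text
t: 15.22
position: [0.5602, 0.1704, 0.1631]
orientation: [-0.28, -3.129, 0.0]
force: [0.2, -0.6, -1.1]
grip_width: 0.0093
grip_force: 58.9
```

Call:
play_rows --deltas '[0, 0, 0, 0.006, 0, 0, 0, 0, 0.008, 0, 0, 0, 0, 0.008, 0, 0, 0, 0, 0.006, 0, 0, 0, 0, 0, 0]'

```text
t: 15.85
position: [0.5601, 0.1703, 0.1348]
orientation: [-0.28, -3.128, 0.001]
force: [0.2, 0.4, -1.8]
grip_width: 0.0089
grip_force: 58.9
```

```bash
python3 -c "
from h import *
go((0.5607,0.1698,0.125),79.8)"
```

```text
pos [0.5601 0.1703 0.1348] tooly ang 79.78 q6 -1.15 w 0.0089 F [ 0.2  0.4 -1.8] t 15.85
roll -0.0003
delta tool (after roll) [-0.0007 -0.0004  0.0098]
```

Call:
play_rows --deltas '[0, 0, 0, 0.004, 0, 0, 0, 0, 0.003, 0, 0, 0, 0, 0.001, 0, 0, 0, 0, 0, 0]'

```text
t: 16.35
position: [0.5604, 0.1704, 0.1275]
orientation: [-0.28, -3.129, 0.0]
force: [0.8, 0.0, -1.8]
grip_width: 0.0093
grip_force: 58.9
```

Call:
play_rows --deltas '[0, 0, 0, 0.001, 0, 0, 0, 0, 0.0005, 0, 0, 0, 0, 0, 0]'

```text
t: 16.73
position: [0.5604, 0.1704, 0.126]
orientation: [-0.28, -3.129, 0.0]
force: [0.5, 0.1, -1.2]
grip_width: 0.0091
grip_force: 58.9
```

Call:
play_rows --deltas '[0, 0, 0, 0.0005, 0, 0, 0, 0, 0.0005, 0, 0, 0, 0, 0, 0]'

```text
t: 17.1
position: [0.5605, 0.1704, 0.1253]
orientation: [0.28, 3.129, 0.0]
force: [-2.7, 0.2, 5.1]
grip_width: 0.0094
grip_force: 59.9
```

Call:
play_rows --deltas '[0, 0, 0, 0.0005, 0, 0, 0, 0, 0.0005, 0, 0, 0, 0, 0, 0]'

```text
t: 17.48
position: [0.5605, 0.1705, 0.1252]
orientation: [0.28, 3.129, 0.0]
force: [-7.8, -1.0, 23.4]
grip_width: 0.0093
grip_force: 62.8
```

The bar touched at exactly the predicted height (0.1253). Ease the press, soften the grip, then open.

Call:
play_rows --deltas '[0, 0, 0, -0.0004, 0, 0, 0, 0, 0, 0, 0, 0, 0, 0, 0]' --grip_force 20

```text
t: 17.85
position: [0.5605, 0.1705, 0.1253]
orientation: [0.28, 3.129, 0.0]
force: [-4.6, -1.0, 16.8]
grip_width: 0.0091
grip_force: 61.4
```

Call:
play_rows --deltas '[0.012, 0, 0, 0, 0, 0.02, 0, 0, 0, 0, 0.04, 0, 0, 0, 0, 0.04, 0, 0, 0, 0]'

```text
t: 18.35
position: [0.5604, 0.1704, 0.1243]
orientation: [-0.28, -3.129, 0.0]
force: [0.7, 0.5, -0.1]
grip_width: 0.0403
grip_force: 0.0
```

Call:
play_rows --deltas '[0.04, 0, 0, -0.01, 0, 0.04, 0, 0, -0.02, 0, 0.04, 0, 0, -0.03, 0, 0.04, 0, 0, -0.04, 0, 0.04, 0, 0, -0.04, 0, 0.04, 0, 0, 0, 0]'

```text
t: 19.1
position: [0.5621, 0.1708, 0.2682]
orientation: [0.279, 3.123, 0.003]
force: [-0.6, -0.1, 0.2]
grip_width: 0.04
grip_force: 0.0
```

Call:
play_rows --deltas '[0.04, -0.01, -0.06, 0, 0, 0.04, -0.01, -0.06, 0, 0, 0.04, -0.01, -0.06, 0, 0, 0.04, -0.01, -0.06, 0, 0, 0.04, -0.01, -0.06, 0, 0, 0.04, 0, 0, 0, 0]'

```text
t: 19.85
position: [0.5559, -0.1376, 0.2639]
orientation: [-0.287, -3.128, 0.001]
force: [-0.2, 0.8, 0.2]
grip_width: 0.0399
grip_force: 0.0
```

```bash
python3 -c "
from h import *
go((0.5607,0.1698,0.125),79.8)
s=get_image('side');t=get_image('top');cv2.imwrite('pics/s6.png',s);cv2.imwrite('pics/t6.png',t)
cv2.imwrite('pics/p6.png',np.hstack([cv2.resize(s[180:300,265:385],(400,400),interpolation=2),cv2.resize(t[185:285,210:310],(400,400),interpolation=2)]))"
```

```text
pos [ 0.5559 -0.1376  0.2639] tooly ang 79.53 q6 -1.68 w 0.0399 F [-0.2  0.8  0.2] t 19.85
roll -0.0048
delta tool (after roll) [0.0496 0.3035 0.1387]
```

View pics/p6.png

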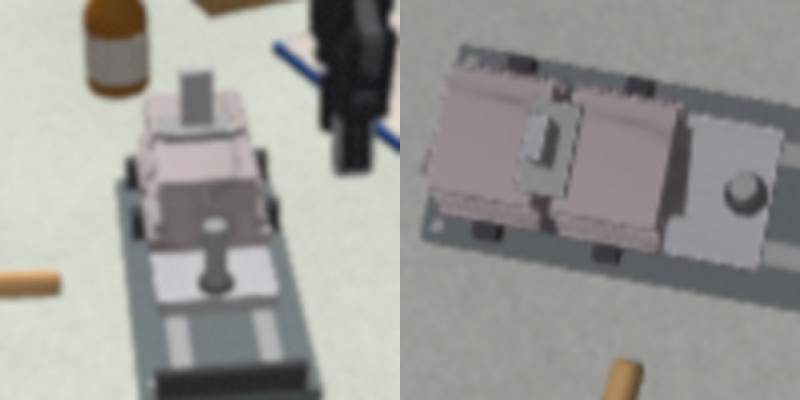

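The gauge stands upright in the gap, its bar at (548,146) flat across both halves. The post is unchanged at (747,188), so the carriage is still home, and the robot is clear. Handing in.

```bash
python3 -c "
from cell import *
print(sign_off())"
```

```text
the job is handed in; nothing more can be done
None
```

The job is handed in at about 20 s on the robot's clock: the carriage is home against its stop, the slim gauge stands midway in the gap with its bar flat on both stones, and the stout gauge is still in the rack.

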